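# Seat two swabs in their vials

### The arm

A 6-joint arm with a two-finger parallel gripper is mounted at the origin on the work surface. World frame = base frame: x ahead of the robot, y to its left, z up, the work surface at z = 0. Lengths are in m, angles in rad, forces in N, time in s.
With the tool pointing down it reaches from about 0.275 to 0.825 m from the base axis. Payload 4.9 kg.
Tool frame: the origin (TCP) lies midway between the tips of the shut fingers; the grasp point (between the pads) lies 19 mm behind it (grip_point_offset is the distance from the TCP to the grasp point, in m); z points along the fingers, y is the line along which they close (so a half turn about z gives the same grasp; the last joint's range is limited). The gripper opens to 85 mm and grips with 20 to 120 N. Pads are 22 mm wide; open, the fingers measure 114 mm over their backs; the gripper's body (76 mm by 85 mm) begins 54 mm behind the grasp point. The pads swing forward as they close: fully open they stand 13 mm farther back than shut.
Start: joints at [1.172, 0.326, -0.193, 1.052, 0, 1.437], TCP at [0.144, 0.531, 0.231] pointing down, gripper open.
Joint ranges: [-2.65, 2.65], [-0.97, 1.79], [-1.3, 1.35], [-1.93, 2.1], [-1.47, 1.37], [-3.14, 3.14]. Speed limits (rad/s): [2.57, 2.57, 3.14, 3.14, 3.14, 3.14].

### API

Orientations are given as a rotation vector (axis times angle).
In Python, from cell import * gives the robot as it stands. Calls block until the motion is done:
- movep(position, orientation): joint-space move of the TCP to a pose.
- move_l(position, velocity=0.15, rot=None, until_force=None): straight line of the TCP; rot=None keeps the orientation; velocity is the mean speed in m/s. With until_force (N) it stops when the force on the tool has changed by that much, and returns True; else False.
- set_joints(angles): joint-space move.
- let_go() and grab(newtons=None): open the fingers fully, or close them until they stop; newtons is the grip in N (None keeps the last).
- sleep(seconds).
- ik(position, orientation): joint angles nearest the present ones, or None.
- get_state(): the state.
- grab_frame(name): name is "scene" or "top" or "wrist"; returns a dict with "img" (384x512x3 uint8, red, green, blue), "fx", "fy", "cx", "cy" (pixels), "cam_to_world" (4x4, takes a point from camera to world coordinates); the wrist camera has in their place "T_tool_cam" (4x4, takes a point from camera to tool coordinates, whose origin is the TCP and whose axes are the flange's). Camera axes: x right, y down, z forward; pixel columns grow to the right and rows downward; lengths in m; the calibration is good to about 2 mm. The wrist camera is an equidistant fisheye: a pixel r from the principal point sees the ray r / f radians off the axis. A picture is of the moment at which its call begins: read the wrist's pose just before it. There is no depth.
A pose or a line that the arm cannot do raises MotionError and nothing moves.
- sign_off(): hands the job in; it is judged then, once.
Trained networks look in the newest picture that a camera, given by its name, has taken for a name from the list of things; names that differ only in an ending like _2 or _b are one class to them, and where a whole thing is asked for, a point or a joint stands for the part that bears it (a point fixed in the world has none). Each returns a list of dicts, best first, with "score" (0 to 1); they miss things now and then, are a little off and sometimes report something else, mostly with a low value. They report only what shows in the picture. A call takes as long as a camera call.
- spot_in(camera, name): "centre" ([column, row] in pixels, amid what is visible of it).
- silhouettes(camera, name): "mask" (384x512 bool, what is visible of it) and "centre" ([column, row] in pixels, amid what is visible of it).
- tip_of(camera, name): "centre" ([column, row] in pixels: a listed point, or the origin of a listed thing).
The state is a dict: "clock": time; "q": joint angles; "joint_velocities": joint speeds; "tau": joint torques, N m; "position": TCP position; "eef_rot": TCP orientation; "contact_force": force on the tool from outside, world axes, zero at the start; "wrist_torque": the same for the moment, N m; "finger_gap": opening from 0.0 (shut) to 1.0 (fully open); "grasp_force": force on a finger pad.
Only numpy, scipy, OpenCV 4.12 (cv2) and the standard library are available. Lean on these libraries where they do the work, as an engineer would, in place of code of your own. Each camera call takes 0.05 s, during which the arm holds its last target. There are 200 camera calls.

### The job

Take the black rubber stopper off the short vial in the tube rack and leave it in the small steel tray. Push the long swab down into the tall vial and the short swab into the short vial until each swab's collar sits fully home on the rim of its vial, and let go. Leave the bottles, the jar, the tape roll and the marker where they are.

Things in the scene. Friction and masses are not known exactly. Their poses are not given: they have to be found in the camera images.
- rack: fixed white tube rack, left or right: block 110 (x) x 250 (y) x 30 mm; origin centre of underside. Vials in its middle row (x = 0) at y = -34 and +34 mm, either way round. Fixed capped tubes (18 mm wide, tops 104 mm above the table) at (x, y) mm: (0, 0), (0, +-68), (0, +-102), (-34, +-102), (34, -102), (34, 0): beside a vial only its +x and -x sides have room for fingers
- vial_tall_rim (a point): centre of the mouth of the tall clear vial, fixed upright in the rack; rim 110 mm above the table. Outside diameter 21 mm, straight bore 12 mm in diameter and 74 mm deep. z up, x and y as the rack's
- vial_short_rim (a point): centre of the mouth of the short clear vial, fixed upright in the rack; rim 85 mm above the table. Outside diameter 21 mm, straight bore 12 mm in diameter and 49 mm deep. Closed at the start by the stopper. z up, x and y as the rack's
- vial_tall_plug (a joint): snug sliding rubber plug inside the tall vial, its top 50 mm below the rim at 0; value = metres pushed down, at most 0.018, stays where it is left. The swab's tip must push it down, with about 4 N; about 0.016 when the long swab is home
- vial_short_plug (a joint): the same in the short vial, its top 26 mm below the rim at 0; about 0.016 when the short swab is home
- stopper: loose black rubber stopper, 20 g: head 22 mm in diameter and 22 mm high, stem 9 mm in diameter reaching 10 mm down into the bore. Origin at the centre of the head's underside, which rests on the rim of the short vial; z up through the head
- tray: small fixed steel tray, 90 x 90 mm, walls 4 mm thick and 14 mm high, floor 4 mm thick; origin at the centre of its underside
- stand: fixed aluminium stand: plate 60 (x) x 150 (y) mm, its top 85 mm above the table, on two end cheeks; the swabs hang by their collars in two 14 mm holes at stand y = -35 and +35 mm, either way round. Origin at the centre of its underside
- swab_long: loose white swab, 25 g, with z up: round shaft 9 mm in diameter reaching 66 mm below the collar, its last 8 mm tapered to 4.4 mm; round collar 20 mm in diameter, 4 mm thick; above it a square grip 12 x 12 mm (sides along x and y), 60 mm high. Origin at the centre of the collar's underside
- swab_short: loose white swab like the long one, but the shaft reaches only 42 mm below the collar and the grip is 44 mm high. Origin at the centre of the collar's underside
- spray_bottle: loose white spray bottle between rack and stand, 60 mm in diameter, 200 mm high; origin at the centre of its underside; leave alone
- spray_bottle_b: loose white spray bottle farther back, 60 mm in diameter, 180 mm high; origin at the centre of its underside; leave alone
- tape_roll: loose paper tape roll lying flat, 50 mm in diameter, 20 mm high; origin at the centre of its underside; leave alone
- jar: loose lidded jar, 52 mm in diameter, 60 mm high; origin at the centre of its underside; leave alone
- marker: loose marker pen lying along its x, about 125 mm long, 16 mm high; origin under the barrel, 42 mm from its rear end; leave alone

How it is judged:
At the end, for the whole second after the job is handed in: Long swab in the tall vial and short swab in the short one, each collar within 4 mm of the rim in height and of its centre sideways, leaning under 0.12 rad; stopper in the steel tray (origin within 42 mm of its centre along each side, under 32 mm up), any way up; all released and at rest (z of swab_long in the frame of vial_tall_rim between -0.004 and 0.004 m and horizontal distance between swab_long and vial_tall_rim below 0.004 m and angle between each of swab_long, swab_short's own z axis and vertical below 0.12 rad and linear speed of each of swab_long, swab_short, stopper below 0.02 m/s and z of swab_short in the frame of vial_short_rim between -0.004 and 0.004 m and horizontal distance between swab_short and vial_short_rim below 0.004 m and x of stopper in the frame of tray between -0.042 and 0.042 m and y of stopper in the frame of tray between -0.042 and 0.042 m and z of stopper in the frame of tray below 0.032 m); the robot touches nothing.
It fails at once if the spray bottle is moved by more than 30 mm or tipped over (distance of spray_bottle from where it was at the start of the episode above 0.03 m or angle between spray_bottle's own z axis and vertical above 0.5 rad).
It fails at once if the spray bottle b is moved by more than 30 mm or tipped over (distance of spray_bottle_b from where it was at the start of the episode above 0.03 m or angle between spray_bottle_b's own z axis and vertical above 0.5 rad).
It fails at once if the tape roll is moved by more than 30 mm or tipped over (distance of tape_roll from where it was at the start of the episode above 0.03 m or angle between tape_roll's own z axis and vertical above 0.5 rad).
It fails at once if the jar is moved by more than 30 mm or tipped over (distance of jar from where it was at the start of the episode above 0.03 m or angle between jar's own z axis and vertical above 0.5 rad).
It fails at once if the marker is moved by more than 30 mm or tipped over (distance of marker from where it was at the start of the episode above 0.03 m or angle between marker's own z axis and vertical above 0.5 rad).
It also fails if it takes over 72 s, if anything falls off the work surface, if the arm or the gripper's body presses on something with over 40 N, if the wrist force passes 120 N, or if a joint passes its speed limit or range.

## Working session

There is one attempt and no reset: what is moved stays moved. The work goes in short steps, each a Python script; the robot and the scene stay as the last script left them, time stands still between calls to the robot, and variables do not carry over. Pictures are saved under pics/ and viewed, at most 10 in all, crops included, and the job is handed in when it is done.

```bash
mkdir -p pics; ls
cat > h.py <<'E'
from cell import *
import numpy as np, cv2
from scipy.spatial.transform import Rotation as R
def ray(f,px):
    M=np.array(f["cam_to_world"]); d=np.array([(px[0]-f["cx"])/f["fx"],(px[1]-f["cy"])/f["fy"],1.])
    d=M[:3,:3]@d; return M[:3,3],d/np.linalg.norm(d)
def tri(rs):
    A=np.zeros((3,3));b=np.zeros(3)
    for o,d in rs:
        P=np.eye(3)-np.outer(d,d);A+=P;b+=P@o
    p=np.linalg.solve(A,b); return p,max(np.linalg.norm((np.eye(3)-np.outer(d,d))@(p-o)) for o,d in rs)
def atz(r,z): return r[0]+r[1]*(z-r[0][2])/r[1][2]
E
python3 - <<'E'
from h import *
F={c:grab_frame(c) for c in("scene","top")}
im=np.vstack([F["scene"]["img"],F["top"]["img"]])[:,:,::-1]
cv2.imwrite("pics/scene.png",F["scene"]["img"][:,:,::-1]);cv2.imwrite("pics/top.png",F["top"]["img"][:,:,::-1])
for c in F: print(c,np.round(F[c]["cam_to_world"],3).tolist(),F[c]["fx"])
for n in "rack vial_tall_rim vial_short_rim stopper tray stand swab_long swab_short spray_bottle tape_roll jar marker".split():
    rs=[]
    for c in F:
        t=tip_of(c,n)
        print(n,c,[(np.round(x["centre"]).tolist(),round(x["score"],2)) for x in t[:3]])
        if t: rs.append(ray(F[c],t[0]["centre"]))
    if len(rs)==2: p,e=tri(rs);print("   ",p.round(4),round(e,4))
print(get_state())
E
```

```text
pics
scene [[-0.62, 0.446, -0.646, 1.209], [0.785, 0.343, -0.517, 0.482], [-0.009, -0.827, -0.562, 0.637], [0.0, 0.0, 0.0, 1.0]] 421.8030528353542
top [[0.003, -0.991, 0.13, 0.413], [-1.0, -0.004, -0.006, -0.013], [0.006, -0.13, -0.991, 1.09], [0.0, 0.0, 0.0, 1.0]] 443.32868293414174
rack scene [([334.0, 269.0], 0.73)]
rack top [([165.0, 173.0], 0.89)]
    [0.609  0.2153 0.0045] 0.0031
vial_tall_rim scene [([326.0, 220.0], 0.74)]
vial_tall_rim top [([170.0, 169.0], 0.7)]
    [0.5984 0.1805 0.1105] 0.003
vial_short_rim scene [([350.0, 249.0], 0.54)]
vial_short_rim top [([142.0, 169.0], 0.5)]
    [0.6068 0.2489 0.0758] 0.0019
stopper scene [([212.0, 262.0], 0.63), ([349.0, 248.0], 0.45)]
stopper top [([140.0, 164.0], 0.64)]
    [0.7133 0.1588 0.0947] 0.1329
tray scene [([258.0, 181.0], 0.94)]
tray top []
stand scene [([173.0, 198.0], 0.92), ([334.0, 270.0], 0.71)]
stand top [([348.0, 166.0], 0.93), ([162.0, 174.0], 0.67)]
    [ 6.320e-01 -2.437e-01  1.000e-04] 0.0003
swab_long scene [([180.0, 174.0], 0.46)]
swab_long top [([343.0, 163.0], 0.53)]
    [ 0.6216 -0.2158  0.0809] 0.0012
swa
[... 676 characters left out ...]
.3, 'q': array([ 1.17179328e+00,  3.26178646e-01, -1.92616701e-01,  1.05203213e+00,
        4.06719398e-07,  1.43662007e+00]), 'joint_velocities': array([-1.92169939e-03,  3.48094001e-04, -2.85904497e-04, -9.64386968e-04,
        4.04672761e-04,  2.23407971e-05]), 'tau': array([ 8.06553271e-04, -4.43339646e+01,  2.62750536e+01,  1.18702308e-03,
       -1.46759771e-04,  3.50299118e-06]), 'position': array([0.1439327 , 0.53082829, 0.23128612]), 'eef_rot': array([-4.14773272e-01, -3.11408309e+00,  4.70412313e-05]), 'contact_force': array([-0.45154545, -0.20521724, -0.8542928 ]), 'wrist_torque': array([-0.01521681, -0.02104695,  0.00246771]), 'grasp_force': 0.0, 'finger_gap': 0.9977779684666919}
```

Run:
```python
import cv2,numpy as np
for n in("scene","top"):
    cv2.imwrite(f"pics/{n}2.png",cv2.resize(cv2.imread(f"pics/{n}.png"),(800,600),interpolation=cv2.INTER_CUBIC))
```

```text
(no output)
```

View pics/scene2.png

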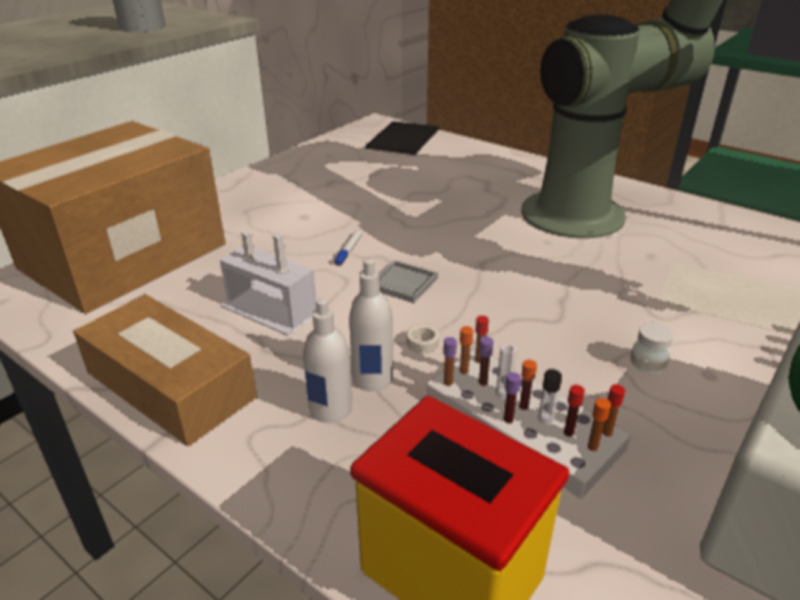

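View pics/top2.png

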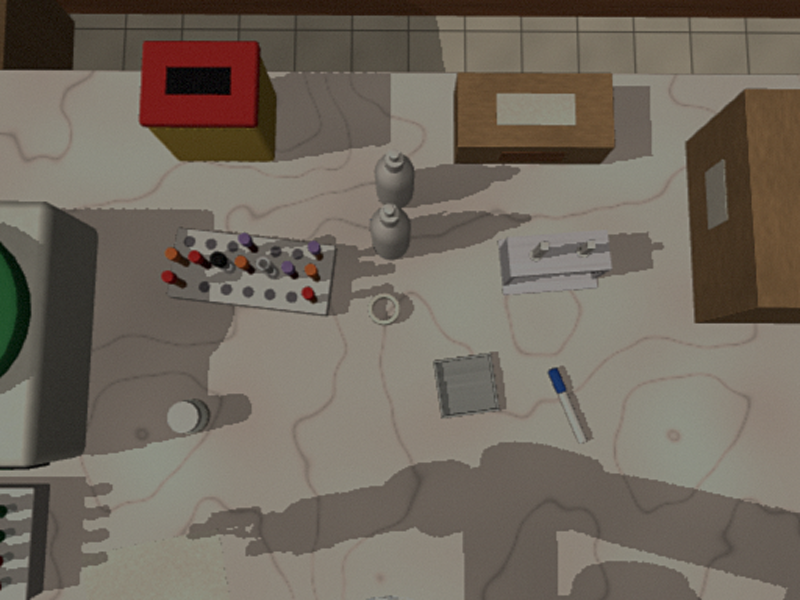

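The scene view shows the rack on the left, with the black stopper at about (552,380) and the open tall vial at about (506,360). The stand is on the right, with the long swab at (280,245) and the short one at (248,240). In the top view the stopper is at (219,260), the tall vial at (265,265), the tray at (468,384) and the swabs at (541,248) and (588,245). The networks agree with this, apart from the stopper in the scene view. Next are wrist views over the rack.

```bash
cat >> h.py <<'E'
def ori(a):
    return R.from_matrix(np.array([[-np.sin(a),np.cos(a),0],[np.cos(a),np.sin(a),0],[0,0,-1.]]).T if 0 else np.column_stack([[-np.sin(a),np.cos(a),0],[np.cos(a),np.sin(a),0],[0,0,-1.]])).as_rotvec()
def wframe():
    s=get_state(); f=grab_frame("wrist")
    T=np.eye(4);T[:3,:3]=R.from_rotvec(s["eef_rot"]).as_matrix();T[:3,3]=s["position"]
    f["M"]=T@np.array(f["T_tool_cam"]); return f
def wray(f,px):
    u=np.array([(px[0]-f["cx"])/f["fx"],(px[1]-f["cy"])/f["fy"]]);r=np.linalg.norm(u)
    d=np.r_[u/max(r,1e-9)*np.sin(r),np.cos(r)]
    return f["M"][:3,3],f["M"][:3,:3]@d
def look(tag,names,places,a,k=2):
    obs={n:[] for n in names}
    for i,p in enumerate(places):
        movep(p,ori(a)); sleep(.2); f=wframe()
        cv2.imwrite(f"pics/{tag}{i}.png",f["img"][:,:,::-1])
        for n in names:
            t=tip_of("wrist",n); print(i,n,[(np.round(x["centre"],1).tolist(),round(x["score"],2)) for x in t[:k]])
            if t: obs[n].append(wray(f,t[0]["centre"]))
    for n in names:
        if len(obs[n])>1: p,e=tri(obs[n]); print(n,p.round(4),"err",round(e,4))
    print("clock",get_state()["clock"]); return obs
E
python3 - <<'E'
from h import *
# tray from the top image
f=grab_frame("top")
for t in silhouettes("top","tray")[:2]: print("tray",t["centre"],t["score"],atz(ray(f,t["centre"]),0.006))
print(ori(-.11))
f=wframe(); print(np.round(f["T_tool_cam"],3).tolist(),f["fx"],f["cx"],f["cy"])
look("rack",["vial_tall_rim","vial_short_rim","stopper","rack"],[(.50,.22,.27),(.58,.20,.27),(.56,.26,.27)],-.11)
E
```

```text
tray [296.9, 246.0] 0.82 [ 0.43166403 -0.11440114  0.006     ]
[2.34020008 2.09596469 0.        ]
[[0.001, -0.945, -0.327, 0.085], [1.0, 0.001, 0.0, -0.0], [-0.0, -0.327, 0.945, -0.142], [0.0, 0.0, 0.0, 1.0]] 297.3186396354542 255.4708567779715 195.3013906683315
0 vial_tall_rim [([353.4, 200.7], 0.71)]
0 vial_short_rim [([349.5, 136.7], 0.76)]
0 stopper [([348.5, 135.7], 0.73)]
0 rack [([330.8, 152.5], 0.9)]
1 vial_tall_rim [([279.2, 186.5], 0.84)]
1 vial_short_rim [([278.9, 120.7], 0.44)]
1 stopper [([281.1, 121.6], 0.8)]
1 rack [([273.5, 143.2], 0.83)]
2 vial_tall_rim [([302.6, 234.7], 0.62), ([301.4, 173.2], 0.6)]
2 vial_short_rim [([288.4, 179.0], 0.55), ([299.4, 175.4], 0.49)]
2 stopper [([134.9, 139.8], 0.74), ([298.4, 172.6], 0.57)]
2 rack [([292.5, 180.8], 0.7)]
vial_tall_rim [0.6039 0.188  0.1167] err 0.0026
vial_short_rim [0.6009 0.2564 0.117 ] err 0.0075
stopper [0.5547 0.3038 0.3545] err 0.0448
rack [ 6.079e-01  2.165e-01 -3.000e-04] err 0.0021
clock 5.3167
```

Run:
```python
from h import *
f=wframe(); M0=f["M"]; Tc=np.array(f["T_tool_cam"])
P=[(.50,.22,.27),(.58,.20,.27),(.56,.26,.27)]
print(get_state()["position"])
fs=[]
for p in P:
    T=np.eye(4);T[:3,:3]=R.from_rotvec(ori(-.11)).as_matrix();T[:3,3]=p; g=dict(f);g["M"]=T@Tc;fs.append(g)
D={"tall":[(353.4,200.7),(279.2,186.5),(302.6,234.7)],"short":[(349.5,136.7),(278.9,120.7),(299.4,175.4)],"stop":[(348.5,135.7),(281.1,121.6),(298.4,172.6)]}
for n,z in(("tall",.11),("short",.085),("stop",.085)):
    rs=[wray(g,p) for g,p in zip(fs,D[n])]
    print(n,*[np.round(x,4) for x in tri(rs)],[atz(r,z)[:2].round(4) for r in rs])
im=[cv2.resize(cv2.imread(f"pics/rack{i}.png")[60:280,200:400],(400,440),interpolation=cv2.INTER_CUBIC) for i in(0,1)]
cv2.imwrite("pics/rk.png",np.hstack(im))
```

```text
[0.56019288 0.25956691 0.26998236]
tall [0.6046 0.1867 0.114 ] 0.0033 [array([0.6063, 0.1815]), array([0.6038, 0.187 ]), array([0.606 , 0.1866])]
short [0.6093 0.2528 0.0929] 0.0029 [array([0.6109, 0.2499]), array([0.6115, 0.2544]), array([0.6094, 0.2498])]
stop [0.612  0.2512 0.0773] 0.0028 [array([0.6097, 0.2511]), array([0.6139, 0.2532]), array([0.6085, 0.2533])]
```

View pics/rk.png

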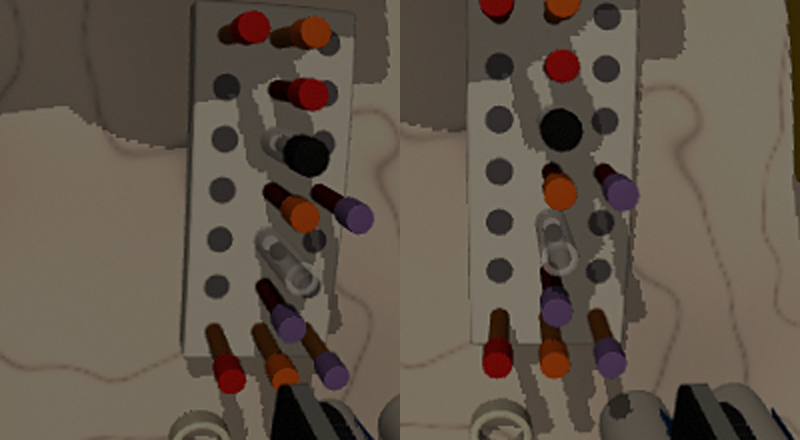

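The right half shows the stopper head at about (561,130), the tall vial mouth at about (559,258), and the middle-row caps lined up between them. I'll fit the row line through the cap tops.

Run:
```python
from h import *
from scipy.optimize import least_squares
f=wframe();Tc=np.array(f["T_tool_cam"]); fs=[]
for p in [(.50,.22,.27),(.58,.20,.27)]:
    T=np.eye(4);T[:3,:3]=R.from_rotvec(ori(-.11)).as_matrix();T[:3,3]=p; g=dict(f);g["M"]=T@Tc;fs.append(g)
# crop px (2x), rack (x,y,z) in row coords, +y along image up
L=[[(306,155,0,34,.107),(301,277,0,-34,.11),(312,94,0,68,.104),(315,32,0,102,.104),(251,27,-34,102,.104),(299,215,0,0,.104),(355,216,34,0,.104),(290,325,0,-68,.104),(285,376,0,-102,.104),(229,378,-34,-102,.104),(333,376,34,-102,.104)],
[(161,130,0,34,.107),(159,258,0,-34,.11),(162,66,0,68,.104),(160,192,0,0,.104),(222,191,34,0,.104),(156,309,0,-68,.104),(154,359,0,-102,.104),(97,359,-34,-102,.104),(210,360,34,-102,.104)]]
def res(v,ind=(0,1)):
    c,s=np.cos(v[2]),np.sin(v[2]);o=[]
    for i in ind:
        for u,w,x,y,z in L[i]:
            p=np.array([v[0]+(c*x-s*y)/1e3,v[1]+(s*x+c*y)/1e3])
            o+=list(atz(wray(fs[i],(200+u/2,60+w/2)),z+(v[3] if len(v)>3 else 0))[:2]-p)
    return np.array(o)
for ind in((0,1),(0,),(1,)):
    r=least_squares(res,[.6,.22,-.1]+([0] if len(ind)>1 else []),args=(ind,)); v=r.x;print(ind,v.round(4),"rms",np.sqrt((r.fun**2).mean()).round(4))
    for y in(34,-34): print(y,(v[0]-np.sin(v[2])*y/1e3).round(4),(v[1]+np.cos(v[2])*y/1e3).round(4))
    if len(ind)>1: print((r.fun*1e3).round(1).reshape(-1,2).tolist())
```

```text
(0, 1) [ 0.6078  0.217  -0.1133 -0.0065] rms 0.0009
34 0.6117 0.2508
-34 0.604 0.1832
[[-1.6, 0.5], [0.9, -1.3], [0.8, -0.3], [1.3, -0.1], [-0.6, -0.1], [-2.0, -0.1], [-1.1, 0.2], [-0.1, 0.2], [1.0, -0.9], [-1.0, -1.1], [-0.3, -2.1], [0.0, 0.3], [0.3, -1.2], [0.2, 0.0], [0.5, 0.3], [0.6, 1.4], [0.2, 0.1], [0.3, 1.7], [0.3, 1.7], [0.1, 0.7]]
(0,) [ 0.6055  0.2186 -0.1139] rms 0.0012
34 0.6094 0.2524
-34 0.6017 0.1848
(1,) [ 0.6077  0.2197 -0.1142] rms 0.0013
34 0.6116 0.2534
-34 0.6039 0.1859
```

Run:
```python
from h import *
movep((.611,.252,.20),ori(-.113)); move_l((.611,.252,.077),.12)
s=get_state();print(s["contact_force"])
grab(40); s=get_state();print(s["contact_force"],s["wrist_torque"],s["finger_gap"],s["grasp_force"])
move_l((.611,.252,.17),.12); s=get_state();print(s["contact_force"],s["finger_gap"],s["clock"])
f=grab_frame("top"); print([ (t["centre"],t["score"],atz(ray(f,t["centre"]),.006)) for t in silhouettes("top","tray")[:2]])
movep((.46,.10,.25),ori(-.113)); 
f=wframe(); print([ (x["score"],atz(wray(f,x["centre"]),.0)) for x in tip_of("wrist","tray")[:2]])
movep((.432,-.114,.12),ori(-.113))
f=wframe(); print([ (x["score"],atz(wray(f,x["centre"]),.0)) for x in tip_of("wrist","tray")[:2]])
print([ (x["score"],atz(wray(f,x["centre"]),.006)) for x in silhouettes("wrist","tray")[:2]])
print(get_state()["finger_gap"],get_state()["clock"]); cv2.imwrite("pics/tray.png",f["img"][:,:,::-1])
```

```text
[ 0.12356092  0.29301559 -0.53731064]
[0.23359962 0.0718772  1.59884981] [0.00265609 0.03593828 0.0061651 ] 0.2401077955049797 39.12677228450775
[ 0.3010749  -0.52617872 -0.00818643] 0.24436300610125314 8.5667
[([300.2, 247.2], 0.94, array([ 0.4287923 , -0.12240028,  0.006     ]))]
[(0.77, array([ 0.43386763, -0.11899452,  0.        ]))]
[(0.72, array([ 0.43054838, -0.118456  ,  0.        ])), (0.71, array([ 0.42336949, -0.19723517,  0.        ]))]
[(0.9, array([ 0.43073727, -0.11295273,  0.006     ]))]
0.24220780984848336 10.8167
```

View pics/tray.png

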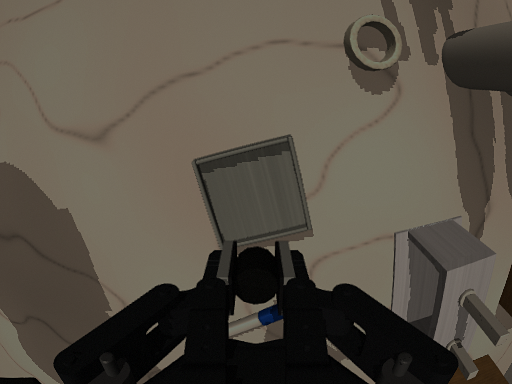

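Stopper is held at (258,272), and the tray is centred just ahead at (253,188). I'll drop the stopper there and then look at the stand.

Run:
```python
from h import *
move_l((.431,-.119,.024),.12); let_go(); sleep(.1); move_l((.431,-.119,.2),.25)
look("st",["swab_long","swab_short","stand"],[(.56,-.25,.27),(.63,-.25,.27)],.06)
f=grab_frame("top"); print([(x["score"],atz(ray(f,x["centre"]),.015)) for x in spot_in("top","stopper")[:3]])
im=[cv2.resize(cv2.imread(f"pics/st{i}.png")[60:280,180:380],(400,440),interpolation=cv2.INTER_CUBIC) for i in(0,1)]
cv2.imwrite("pics/stc.png",np.hstack(im))
```

```text
0 swab_long [([313.1, 145.0], 0.58)]
0 swab_short [([310.2, 204.7], 0.73)]
0 stand [([300.7, 161.3], 0.66)]
1 swab_long []
1 swab_short [([251.7, 201.6], 0.82)]
1 stand [([252.7, 155.9], 0.8)]
swab_short [ 0.6267 -0.2867  0.0833] err 0.0009
stand [ 0.625  -0.2523 -0.0085] err 0.0008
clock 15.35
[(0.47, array([ 0.43681257, -0.12349544,  0.015     ]))]
```

View pics/stc.png

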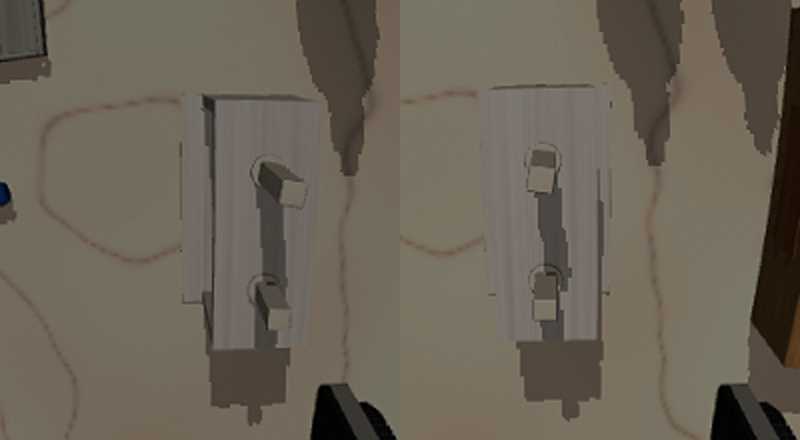

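The collars show at about (267,172) and (263,292) on the left, and (143,160) and (145,282) on the right. The swab nearer the rack is the longer one. I'll fit the stand pose from these.

Run:
```python
from h import *
from scipy.optimize import least_squares
f=wframe();Tc=np.array(f["T_tool_cam"]); fs=[]
for p in [(.56,-.25,.27),(.63,-.25,.27)]:
    T=np.eye(4);T[:3,:3]=R.from_rotvec(ori(.06)).as_matrix();T[:3,3]=p; g=dict(f);g["M"]=T@Tc;fs.append(g)
L=[[(267,171,0,35,.089),(263,292,0,-35,.089),(292,194,0,35,.149),(278,318,0,-35,.133)],
[(143,160,0,35,.089),(145,282,0,-35,.089),(141,179,0,35,.149),(145,309,0,-35,.133)]]
def res(v):
    c,s=np.cos(v[2]),np.sin(v[2]);o=[]
    for i in(0,1):
        for u,w,x,y,z in L[i]:
            o+=list(atz(wray(fs[i],(180+u/2,60+w/2)),z+v[3])[:2]-[v[0]-s*y/1e3,v[1]+c*y/1e3])
    return np.array(o)
r=least_squares(res,[.62,-.25,.06,0]);v=r.x;print(v.round(4),(r.fun*1e3).round(1).reshape(-1,2).tolist())
for y in(35,-35): print(y,(v[0]-np.sin(v[2])*y/1e3).round(4),(v[1]+np.cos(v[2])*y/1e3).round(4))
a=[atz(wray(fs[1],(180+u/2,60+w/2)),.079)[:2] for u,w in((80,90),(99,338),(209,88),(199,338))];print(np.round(a,4).tolist(),[np.arctan2(-(a[i]-a[i+1])[0],(a[i]-a[i+1])[1]).round(3) for i in(0,2)])
```

```text
[ 0.6257 -0.2499  0.0801 -0.001 ] [[-0.5, -0.2], [-0.0, -2.3], [-0.1, -0.8], [-0.2, 0.1], [0.3, 1.0], [-0.0, -0.2], [0.2, 1.2], [0.3, 1.3]]
35 0.6229 -0.215
-35 0.6285 -0.2848
[[0.5859, -0.1775], [0.6022, -0.3271], [0.6572, -0.1722], [0.6642, -0.3233]] [np.float64(0.108), np.float64(0.046)]
```

Run:
```python
from h import *
x,y=.6229,-.215
movep((x,y,.22),ori(.08)); move_l((x,y,.101),.12); grab(60)
s=get_state();print(s["finger_gap"],s["contact_force"])
move_l((x,y,.29),.25); s=get_state();print(s["finger_gap"],s["contact_force"])
movep((.47,-.05,.31),ori(0)); movep((.5,.12,.31),ori(-.1)); movep((.604,.1845,.215),ori(-.113)); sleep(.3)
print(get_state()["contact_force"])
f=wframe(); cv2.imwrite("pics/ins.png",f["img"][:,:,::-1])
for n in("swab_long","vial_tall_rim","vial_short_rim"): print(n,[(np.round(t["centre"],1),t["score"]) for t in tip_of("wrist",n)[:2]])
F={c:grab_frame(c) for c in("scene","top")}
for n in("swab_long","vial_tall_rim"):
    t={c:tip_of(c,n) for c in F}
    print(n,[(t[c][0]["centre"],round(t[c][0]["score"],2)) for c in t if t[c]])
    if all(t.values()): print(tri([ray(F[c],t[c][0]["centre"]) for c in F]))
hs=[cv2.resize(f["img"][150:384,140:380],(400,390)),cv2.resize(F["scene"]["img"][120:280,260:424],(400,390),interpolation=cv2.INTER_CUBIC)]
cv2.imwrite("pics/insc.png",np.hstack(hs)[:,:,::-1]); print(get_state()["clock"])
```

```text
0.13318879553456378 [-0.24352872  0.09625156  1.0014843 ]
0.13063326439113204 [ 0.25041489  0.05785197 -1.08405676]
[ 0.23450294 -0.38913478 -0.86231722]
swab_long [(array([255.9, 239. ]), 0.61)]
vial_tall_rim [(array([255.4, 192.2]), 0.78), (array([252.3, 139.2]), 0.64)]
vial_short_rim [(array([253.5, 114.3]), 0.91)]
swab_long [([331.8, 184.2], 0.63), ([158.2, 160.3], 0.53)]
(array([0.60076038, 0.18707111, 0.19982446]), np.float64(0.0013057650372079771))
vial_tall_rim [([326.9, 219.8], 0.53), ([170.5, 167.2], 0.41)]
(array([0.60168815, 0.18175756, 0.11327049]), np.float64(0.00512680528790945))
21.6667
```

View pics/insc.png

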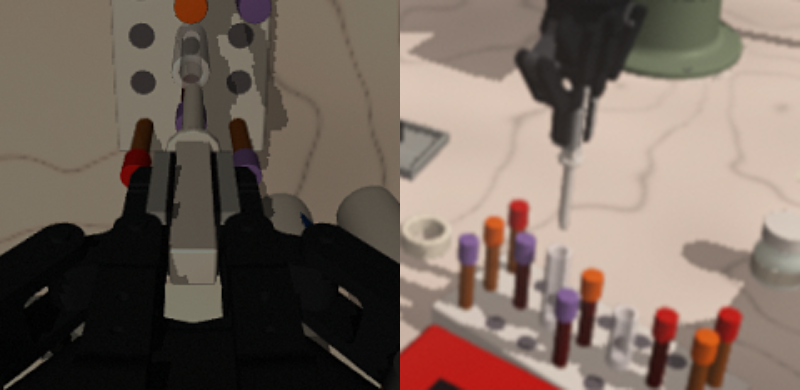

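The swab is held straight and lines up with the mouth. The rim is at crop (190,68) and the shaft tip at about (191,88). I'll compare the two numerically and then insert.

Run:
```python
from h import *
f=wframe(); s=get_state(); print(s["position"])
for n,px,z in(("rim net",(255.4,192.2),.11),("rim eye",(254,191),.11),("collar net",(255.9,239),.199),("tip eye",(254.6,203),.133)):
    print(n,atz(wray(f,px),z).round(4))
print("short",atz(wray(f,(253.5,114.3)),.085).round(4))
x,y=.604,.1845
h=move_l((x,y,.148),.06,until_force=4); s=get_state(); print(h,s["position"],s["contact_force"],s["wrist_torque"],s["clock"])
```

```text
[0.60398313 0.1845561  0.21490359]
rim net [0.6038 0.1862 0.11  ]
rim eye [0.6027 0.1875 0.11  ]
collar net [0.6041 0.1865 0.199 ]
tip eye [0.603  0.1848 0.133 ]
short [0.6095 0.2521 0.085 ]
False [0.60369233 0.18430745 0.14801019] [-0.99331231 -2.98174184 -2.11054411] [-0.4233377   0.32062912 -0.07176293] 22.9833
```

Run:
```python
from h import *
p=lambda m:(lambda s:print(m,s["position"].round(4),s["contact_force"].round(2),s["wrist_torque"].round(2),s["finger_gap"],round(s["clock"],2)))(get_state())
p("0"); move_l((.6036,.1835,.148),.02); p("a")
print(move_l((.6036,.1835,.132),.04)); p("b")
print(move_l((.6036,.1835,.120),.03,until_force=14)); p("c")
```

```text
0 [0.6037 0.1843 0.148 ] [-0.99 -2.98 -2.11] [-0.42  0.32 -0.07] 0.13355608390974905 22.98
a [0.6039 0.1837 0.1484] [-0.42 -0.9  -1.33] [-0.11  0.11  0.01] 0.13537684653402393 23.23
False
b [0.6034 0.1837 0.1315] [-0.08 -0.57  0.86] [ 0.01 -0.04 -0.02] 0.1285052116113904 23.78
True
c [0.6035 0.1837 0.1261] [-0.07 -0.61  5.67] [-0.07  0.33 -0.04] 0.1272491041992333 24.1
```

Run:
```python
from h import *
p=lambda m:(lambda s:print(m,s["position"].round(4),s["contact_force"].round(2),s["finger_gap"],round(s["clock"],2)))(get_state())
print(move_l((.6036,.1835,.116),.03,until_force=25)); p("c"); let_go(); p("rel")
move_l((.6036,.1835,.26),.25)
movep((.57,.15,.29),ori(-.113));f=wframe();cv2.imwrite("pics/chk.png",f["img"][:,:,::-1])
F={c:grab_frame(c) for c in("scene","top")}
t={c:tip_of(c,"swab_long") for c in F}; print(tri([ray(F[c],t[c][0]["centre"]) for c in F]))
t=tip_of("wrist","swab_long");print([(x["score"],x["centre"],atz(wray(f,x["centre"]),.11)) for x in t[:2]])
t=tip_of("wrist","vial_short_rim");print([(x["score"],atz(wray(f,x["centre"]),.085)) for x in t[:2]])
hs=[cv2.resize(f["img"][50:284,140:380],(400,390)),cv2.resize(F["scene"]["img"][160:280,280:403],(400,390),interpolation=cv2.INTER_CUBIC)]
cv2.imwrite("pics/chkc.png",np.hstack(hs)[:,:,::-1]); p("")
```

```text
True
c [0.6035 0.1837 0.1262] [-1.46 -0.5   5.63] 0.12819852153423802 24.32
rel [0.6032 0.1836 0.1257] [-0.06  0.69  0.27] 0.9974615681840263 25.02
(array([0.60106359, 0.18596847, 0.11232936]), np.float64(0.004400594397001938))
[(0.96, [281.6, 138.5], array([0.600989, 0.184477, 0.11    ]))]
[(0.6, array([0.61212228, 0.25058171, 0.085     ])), (0.3, array([0.60413653, 0.18151021, 0.085     ]))]
 [0.5699 0.1503 0.2889] [-0.23  0.06  0.74] 1.0003793248888473 26.39
```

View pics/chkc.png

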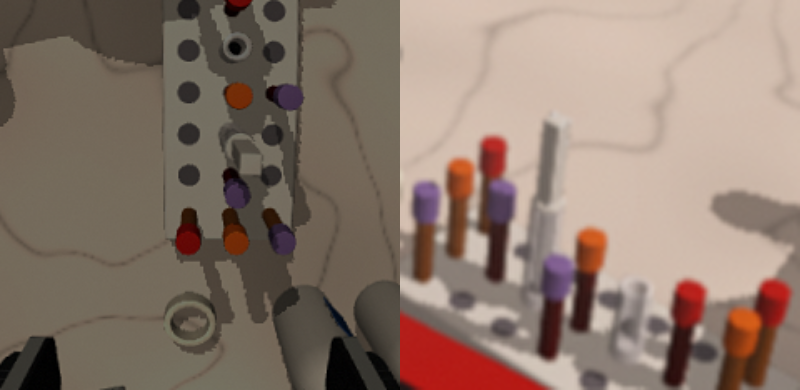

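The long swab's collar sits on the tall vial's rim, upright (right half, about (548,205)). The open short vial shows at (236,46). Next is the short swab.

Run:
```python
from h import *
p=lambda m:(lambda s:print(m,s["position"].round(4),s["contact_force"].round(2),s["wrist_torque"].round(2),s["finger_gap"],round(s["clock"],2)))(get_state())
x,y=.6285,-.2848
movep((.5,.0,.31),ori(0)); movep((x,y,.22),ori(.08)); move_l((x,y,.094),.12); grab(60); p("grip")
move_l((x,y,.28),.25); p("lift")
movep((.47,-.05,.31),ori(0)); movep((.5,.15,.31),ori(-.1)); movep((.611,.2515,.19),ori(-.113)); sleep(.3); p("above")
f=wframe()
for n,z in(("vial_short_rim",.085),("swab_short",.181)):
    print(n,[(x["score"],atz(wray(f,x["centre"]),z).round(4)) for x in tip_of("wrist",n)[:2]])
h=move_l((.611,.2515,.116),.06,until_force=5); p(h)
```

```text
grip [ 0.6286 -0.2848  0.0941] [-0.08 -0.46  1.63] [0.02 0.07 0.04] 0.13140079510920658 30.2
lift [ 0.6279 -0.2844  0.2783] [ 0.54 -0.88 -0.69] [-0.03  0.01  0.01] 0.1284942042842578 31.09
above [0.6113 0.251  0.1917] [-0.66 -0.87  0.02] [-0.01  0.   -0.01] 0.12896167977553763 34.11
vial_short_rim [(0.64, array([0.6112, 0.2521, 0.085 ])), (0.15, array([0.7102, 0.086 , 0.085 ]))]
swab_short [(0.6, array([0.6097, 0.2516, 0.181 ]))]
False [0.6114 0.2516 0.1165] [-0.17  0.78 -0.68] [-0.05  0.05 -0.01] 0.13008976819143686 35.64
```

Entered cleanly; push home.

Run:
```python
from h import *
p=lambda m:(lambda s:print(m,s["position"].round(4),s["contact_force"].round(2),s["finger_gap"],round(s["clock"],2)))(get_state())
print(move_l((.611,.2515,.098),.04)); p("b")
print(move_l((.611,.2515,.084),.03,until_force=20)); p("c")
print(move_l((.611,.2515,.084),.03,until_force=25)); p("d")
let_go(); move_l((.611,.2515,.24),.25)
movep((.5,.12,.31),ori(-.113));sleep(.3);f=wframe()
F={c:grab_frame(c) for c in("scene","top")}
for n in("swab_short","swab_long","stopper"):
    t={c:tip_of(c,n) for c in F}
    if all(t.values()): print(n,tri([ray(F[c],t[c][0]["centre"]) for c in F]))
    else: print(n,{c:len(t[c]) for c in t})
hs=[cv2.resize(F["top"]["img"][130:290,110:330],(400,390)),cv2.resize(F["scene"]["img"][140:280,270:414],(400,390),interpolation=cv2.INTER_CUBIC)]
cv2.imwrite("pics/finc.png",np.hstack(hs)[:,:,::-1]); p("")
```

```text
False
b [0.6106 0.2515 0.0975] [ 0.37 -0.37 -0.56] 0.13197852095760546 36.24
True
c [0.6107 0.2515 0.0941] [-1.05 -0.09  5.11] 0.1293307332099948 36.54
True
d [0.6108 0.2515 0.0941] [-1.67  0.19  5.3 ] 0.12580929023043885 36.76
swab_short {'scene': 1, 'top': 0}
swab_long {'scene': 1, 'top': 0}
stopper (array([ 0.43518155, -0.11681396,  0.01502381]), np.float64(0.003929499500697123))
 [0.5    0.12   0.3101] [ 0.18  0.48 -0.75] 0.9995520662998749 39.72
```

View pics/finc.png

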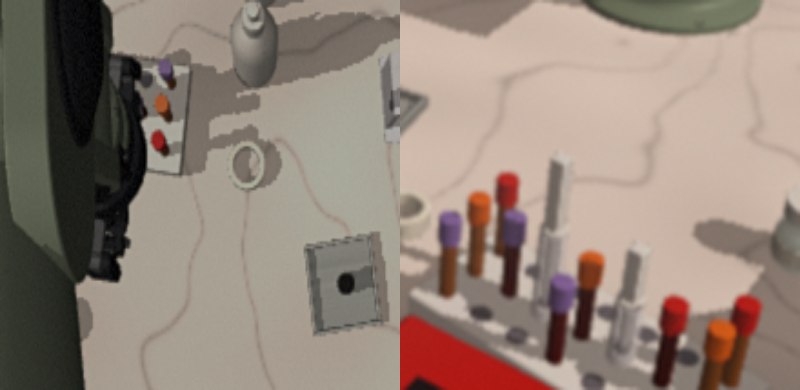

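The picture shows both collars seated on their rims, with the swabs upright at (555,230) and (632,300). The stopper is in the middle of the tray at (346,283), and the gripper is clear.

```bash
python3 -c "
from cell import *
print(sign_off())"
```

```text
the job is handed in; nothing more can be done
None
```

I handed the job in at about 40 s on the robot's clock: the last pictures show both swabs upright with their collars on the rims and the stopper in the tray; the hand-in returned no verdict.

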